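# Close the tea keeper: hook the lid under the lip and swing it down

## Robot

A 7-joint arm with a two-finger parallel gripper is mounted at the origin on a cart in front of the work surface, level with it; the furniture and walls round the work are solid. World frame = base frame: x ahead of the robot, y to its left, z up, the work surface at z = 0. Lengths are in m, angles in rad, forces in N, time in s.
With the tool pointing down it reaches from about 0.425 to 1.025 m from the base axis. Payload 9.4 kg.
Tool frame: the origin (TCP) lies at the very end of the fingers, on their centre line; the grasp point (between the pads) lies 19 mm behind it; z points along the fingers, y is the line along which they close (so a half turn about z gives the same grasp; the last joint's range is limited). The gripper opens to 85 mm and grips with 20 to 120 N. Pads are 22 mm wide; open, the fingers measure 114 mm over their backs; the gripper's body (76 mm by 85 mm) begins 54 mm behind the grasp point. The pads swing forward as they close: fully open they stand 13 mm farther back than shut.
Start: joints at [-1.27, 0.599, -0.003, 1.599, 0.002, 0.943, -0.08], TCP at [0.267, 0.674, 0.231] pointing down, gripper open.
Joint ranges: [-2.57, 2.57], [-0.35, 1.97], [-1.29, 1.29], [0.11, 2.56], [-1.05, 4.19], [0.11, 1.86], [-2.63, 2.63]. Speed limits (rad/s): [2.22, 2.22, 3.01, 3.01, 3.14, 3.14, 3.14].

## Interface

Orientations are given as a rotation vector (axis times angle).
In Python, from station import bot gives the robot as it stands. The module is installed in compiled form; this text tells all that it offers.
- The arm moves only by the shell command python3 -m handwheel 'ROWS' [FORCE]. ROWS is JSON, a list of rows, each a list of 7 numbers: the finger opening in m, from 0 to 0.0854, then the shift along the tool's x, y, z in m, then the turn, a rotation vector about the tool's x, y, z in degrees. A call has 1 to 8 rows; each row is the pose to reach, as a shift and turn from the pose commanded when the call began, along the tool's axes at that moment; what a row does not reach only later rows make up. A row lasts 1/12 s, in which the tool goes at most 41.7 mm and 7.16 degrees, less where a joint would pass 70% of its speed; a pose out of reach is approached as far as the arm can. A call with a gripper value outside its range is refused whole. The fingers move at their own pace and stop on an object; FORCE is the grip in N (left out, the last holds). Time passes only in rows, so rows that repeat a pose let the fingers close. It gives the time, the measured TCP pose, the force, the opening and the grip force at its end, in the units of the state.
- bot.get_state(): the state, without advancing time (a new reading comes with each control period).
- bot.snapshot(name): name is "side" or "top" or "wrist"; returns a dict with "pixels" (400x640x3 uint8, red, green, blue), "depth" (400x640 float32, m along the optical axis (not along the pixel's ray), 0 where there is no reading), "intrinsics" (3x3 intrinsics, pixels), "origin" and "attitude" of the camera in the world. Camera axes: x right, y up, looking along -z (the intrinsics and any distortion apply to the point x, -y, -z); pixel columns grow to the right and rows downward; lengths in m; the calibration is good to about 2 mm. A picture is of the moment at which its call begins.
- bot.hand_in(): hands the job in; it is judged then, once.
Trained networks look in the newest picture that a camera, given by its name, has taken for a name from the list of things; names that differ only in an ending like _2 or _b are one class to them, and where a whole thing is asked for, a point or a joint stands for the part that bears it (a point fixed in the world has none). Each returns a list of dicts, best first, with "score" (0 to 1); they miss things now and then, are a little off and sometimes report something else, mostly with a low value. They report only what shows in the picture. A call takes as long as a camera call.
- bot.silhouettes(camera, name): "mask" (400x640 bool, what is visible of it) and "position" ([column, row] in pixels, amid what is visible of it).
- bot.pinpoint(camera, name): "position" ([column, row] in pixels: a listed point, or the origin of a listed thing).
The state is a dict: "time": time; "q": joint angles; "dq": joint speeds; "joint_torque": joint torques, N m; "tool_pos": TCP position; "eef_rot": TCP orientation; "contact_force": force on the tool from outside, world axes, zero at the start; "moment": the same for the moment, N m; "grip_width": finger opening in m; "finger_force": force on a finger pad.
Only numpy, scipy, OpenCV 4.12 (cv2) and the standard library are available. Lean on these libraries where they do the work, as an engineer would, in place of code of your own. Each camera call takes 0.05 s, during which the arm holds its last target. There are 200 camera calls.

## Task

Put the light wooden lid on the white tea keeper: with the lid tilted, hook its steel-edged end under the keeper's blue lip, then swing the other end down until the lid lies flat on its ledge inside the rim. Let go of it, and leave the shorter grey lid where it is.

Things in the scene. Friction and masses are not known exactly. Their poses are not given: they have to be found in the camera images.
- keeper: White open tea box, 198 mm long (x), 136 wide, fixed. Origin: centre of its underside; z up; +x (roughly the robot's left) points to the blue-lip end. Ledge for the lid at z 62, in a recess x -93 to 93, y -62 to 62; opening x -71 to 67, y -36 to 36. Rim 6 thick, top at z 75, at both sides and the -x end. Blue lip over the recess from x 61 to the end wall at 93: underside z 80, top z 85.
- wood_lid: Light wooden lid that fits the keeper: flat board 170 mm long (x), 100 wide (y), 6 thick, about 160 g, dark steel band on its +x end; starts flat on the worktop, +x roughly to the robot's left. Origin: centre of its underside; z up. A darker wooden grip bar stands across it: 14 mm thick (x), 64 long (y), centred at x = -15 mm, from 6 to 42 mm above the underside.
- tongue (a point): Middle of the lower edge of the wooden lid's steel-banded end, which goes under the lip: 85 mm along +x from the lid's origin, at the underside; axes as the lid's.
- grey_lid: Grey plastic lid of another box, 120 mm long (x; too short for the keeper), 100 wide, 6 thick, with a black grip bar like the wooden lid's; origin: centre of its underside. The two lids lie side by side on the worktop to the right of the keeper, in either order. It is to stay where it is.

How it is judged:
On the way:
1. the steel-edged end of the wooden lid is at least 7 mm under the lip while the lid is tilted, its other end raised (x of tongue in the frame of keeper above 0.068 m and z of tongue in the frame of keeper between 0.056 and 0.08 m and y of tongue in the frame of keeper between -0.02 and 0.02 m and z of wood_lid in the frame of keeper above 0.068 m and angle between wood_lid's own z axis and vertical above 0.08 rad), for 0.1 s.
At the end, for the whole second after the job is handed in: The wooden lid lies at rest on the keeper's ledge inside the rim, flat (within 3 degrees, at most 5 mm above the ledge), its steel-edged end at least 9 mm under the lip, within 16 mm of the middle sideways and 11 degrees of the keeper's direction; the grey lid is within 30 mm of where it was (x of tongue in the frame of keeper above 0.07 m and z of tongue in the frame of keeper between 0.057 and 0.068 m and z of wood_lid in the frame of keeper below 0.067 m and y of wood_lid in the frame of keeper between -0.016 and 0.016 m and angle between the x axis of wood_lid and the x axis of keeper, either way round below 0.2 rad and angle between wood_lid's own z axis and vertical below 0.05 rad and linear speed of wood_lid below 0.02 m/s and distance of grey_lid from where it was at the start of the episode below 0.03 m); the robot touches nothing.
It fails at once if the grey lid is moved by more than 30 mm (distance of grey_lid from where it was at the start of the episode above 0.03 m).
It also fails if it takes over 45 s, if anything falls off the work surface, if the arm or the gripper's body presses on something with over 40 N, if the wrist force passes 120 N, or if a joint passes its speed limit or range.

## Working session

There is one attempt and no reset: what is moved stays moved. The work goes in short steps, Python scripts to look and compute and a shell command to move; the robot and the scene stay as the last step left them, time stands still between calls to the robot, and variables do not carry over. Pictures are saved under pics/ and viewed, at most 10 in all, crops included, and the job is handed in when it is done.

```bash
mkdir -p pics; cat > h.py <<'E'
import numpy as np,cv2
from station import bot
from scipy.spatial.transform import Rotation as R
def att(s):
    a=np.array(s["attitude"],float)
    if a.shape==(3,3): return a
    return R.from_rotvec(a).as_matrix() if a.size==3 else R.from_quat(a).as_matrix()
def cloud(s):
    K=np.array(s["intrinsics"]);d=s["depth"];v,u=np.mgrid[0:400,0:640]
    p=np.stack([(u-K[0,2])/K[0,0]*d,-(v-K[1,2])/K[1,1]*d,-d],-1)
    return p@att(s).T+np.array(s["origin"])
def save(s,n): cv2.imwrite("pics/"+n,s["pixels"][:,:,::-1])
E
python3 - <<'E'
from h import *
ims=[]
for c in ["top","side"]:
    s=bot.snapshot(c);P=cloud(s);ims.append(s["pixels"])
    print(c,s["origin"],s["attitude"],np.array(s["intrinsics"]).tolist())
    for n in ["keeper","wood_lid","grey_lid"]:
        for r in bot.silhouettes(c,n)[:2]:
            m=r["mask"]&(s["depth"]>0);q=P[m]
            (cx,sz,an)=cv2.minAreaRect(q[:,:2].astype(np.float32)*1000)
            print(n,round(r["score"],2),r["position"],m.sum(),np.median(q,0).round(3),np.percentile(q[:,2],[2,50,98]).round(3),np.round(cx,1),np.round(sz,1),round(an,1))
    save(s,c+"0.png")
st=bot.get_state();print(st)
E
```

```text
top [ 0.3237296  -0.06803674  1.29026805] [ 0.07103722 -0.07705545 -1.54306561] [[508.75334776282034, 0.0, 323.9455433952616], [0.0, 508.75334776282034, 202.98362216083066], [0.0, 0.0, 1.0]]
keeper 0.89 [232.2, 201.1] 4898 [0.441 0.145 0.062] [0.009 0.062 0.089] [440.8 143.1] [136.1 198.8] 9.1
wood_lid 0.63 [427.9, 204.9] 2549 [ 0.451 -0.33   0.007] [0.002 0.007 0.043] [ 451.1 -331.1] [172.5  99.9] 70.6
grey_lid 0.69 [344.1, 215.9] 1886 [ 0.419 -0.119  0.007] [0.002 0.007 0.044] [ 419.2 -119.8] [122.2 102.8] 71.1
side [ 0.07610892 -0.75859775  0.47613585] [ 1.01820361 -0.23744877 -0.46048116] [[429.55114323978233, 0.0, 325.5492141972735], [0.0, 429.55114323978233, 197.26930074564632], [0.0, 0.0, 1.0]]
keeper 0.63 [285.0, 150.6] 4411 [0.429 0.115 0.051] [0.003 0.051 0.083] [456.4 250. ] [457.4 189.9] 80.6
wood_lid 0.7 [406.6, 280.4] 4370 [ 0.438 -0.356  0.005] [0.    0.005 0.041] [ 451.1 -329.6] [181.5 104.5] 70.6
wood_lid 0.57 [329.7, 217.9] 1680 [ 0.406 -0.144  0.005] [0.002 0.005 0.04 ] [ 416.4 -123.4] [122.5  99.7] 71.4
grey_lid 0.83 [327.9, 217.2] 1755 [ 0.406 -0.145  0.005] [-0.
[... 162 characters left out ...]
1.0
{'time': 0.4, 'q': array([-1.26970173,  0.59940485, -0.0025136 ,  1.59949606,  0.00181743,
        0.94289382, -0.07981671]), 'dq': array([ 0.0009378 , -0.00073254, -0.00062687, -0.00175165,  0.0003809 ,
       -0.00080155,  0.00027503]), 'joint_torque': array([-1.93434003e-03, -7.75393939e+01,  1.56158667e+00, -2.58024698e+01,
        1.23152544e-02,  3.95697207e-03,  2.71172183e-05]), 'tool_pos': array([0.2674169 , 0.67381444, 0.23116437]), 'eef_rot': array([ 5.89868636e-01,  3.08568761e+00, -3.21074960e-04]), 'contact_force': array([ 0.78017695, -0.00886354, -0.07321926]), 'moment': array([ 0.04230905,  0.03686713, -0.01530275]), 'finger_force': 0.0, 'grip_width': 0.08515007337000706}
```

```bash
python3 - <<'E'
from h import *
s=bot.snapshot("top");P=cloud(s)
for n,hi in [("keeper",.07),("wood_lid",.015)]:
    r=bot.silhouettes("top",n)[0];m=r["mask"]&(s["depth"]>0);q=P[m]
    b=cv2.boxPoints(cv2.minAreaRect(q[:,:2].astype(np.float32)*1000));e=[b[1]-b[0],b[2]-b[1]];e=max(e,key=np.linalg.norm);e=e*np.sign(e[1])
    print(n,b.mean(0).round(1),"x axis world angle",np.degrees(np.arctan2(e[1],e[0])).round(1))
    g=q[q[:,2]>(.078 if n=="keeper" else .03)]
    cx,sz,an=cv2.minAreaRect(g[:,:2].astype(np.float32)*1000);b=cv2.boxPoints((cx,sz,an));e=max([b[1]-b[0],b[2]-b[1]],key=np.linalg.norm)
    print(" high part",len(g),np.round(cx,1),np.round(sz,1),np.degrees(np.arctan2(e[1],e[0])).round(1),np.median(g[:,2]).round(4))
print([ (r["position"],r["score"]) for r in bot.pinpoint("top","tongue")[:3]])
E
```

```text
keeper [445.8 154.5] x axis world angle 98.8
 high part 983 [440.5 142.9] [135.5 198.5] -81.3 0.0856
wood_lid [ 450.8 -330.5] x axis world angle 71.1
 high part 159 [ 446.  -343.9] [14.4 63.7] -18.5 0.042
[([394.2, 193.8], 0.75)]
```

View pics/top0.png

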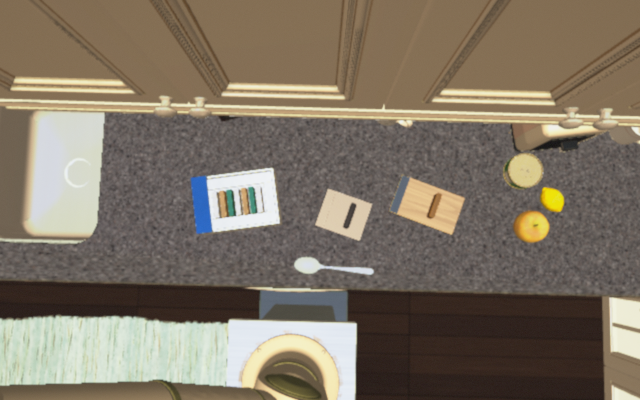

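View pics/side0.png

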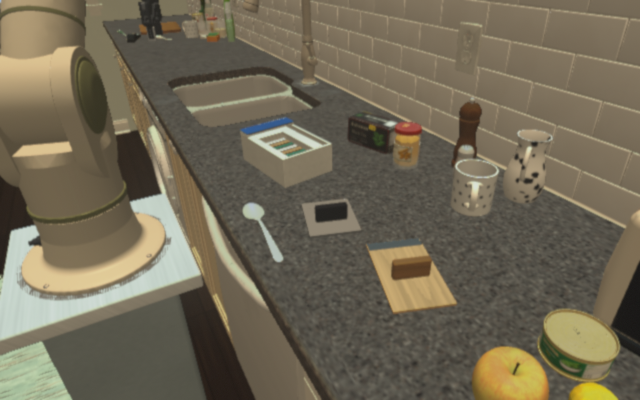

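Top view: the lip (blue) is at (200,205) on the keeper, the wood lid's steel band at (400,194), and the grey lid at (344,216) lies between them. The side view agrees, with the cabinet well above. The lid sizes and bar height match the data.

```bash
cat > tgt.py <<'E'
# usage: tgt.py x y z yaw [tilt]  -> shift mm / turn deg in tool axes ; yaw = direction of tool y (lid x)
import sys; from h import *
def lidR(yaw,tilt): return R.from_euler("ZY",[yaw,tilt],degrees=True).as_matrix()
def toolR(L): return np.stack([L[:,1],L[:,0],-L[:,2]],1)
def rel(p,Rt,st=None):
    st=st or bot.get_state();R0=R.from_rotvec(st["eef_rot"])
    d=R0.inv().apply(np.array(p)-st["tool_pos"]);w=(R0.inv()*R.from_matrix(Rt)).as_rotvec(degrees=True)
    print("shift m",d.round(4),"turn deg",w.round(2),"rows",round(max(np.linalg.norm(d)/.0417,np.linalg.norm(w)/7.16),1))
if __name__=="__main__":
    a=[float(v) for v in sys.argv[1:]]+[0]; rel(a[:3],toolR(lidR(a[3],a[4])))
E
python3 tgt.py .46 .3 .23 71.2; python3 tgt.py .446 -.344 .2 71.2
```

```text
shift m [-0.3169 -0.2765  0.0013] turn deg [ 0.    0.   -2.85] rows 10.1
shift m [-0.5414 -0.8802  0.0313] turn deg [ 0.    0.   -2.85] rows 24.8
```

```bash
python3 -m handwheel '[[0.085,-0.317,-0.277,0,0,0,-2.85],[0.085,-0.317,-0.277,0,0,0,-2.85],[0.085,-0.317,-0.277,0,0,0,-2.85],[0.085,-0.317,-0.277,0,0,0,-2.85],[0.085,-0.317,-0.277,0,0,0,-2.85],[0.085,-0.317,-0.277,0,0,0,-2.85],[0.085,-0.317,-0.277,0,0,0,-2.85],[0.085,-0.317,-0.277,0,0,0,-2.85]]'; python3 tgt.py .446 -.344 .2 71.2
```

```text
time: 1.27
tool_pos: [0.4205, 0.3756, 0.2316]
eef_rot: [0.513, 3.099, 0.001]
contact_force: [1.1, 0.9, -0.9]
grip_width: 0.0848
finger_force: 0.0
shift m [-0.2559 -0.6731  0.0313] turn deg [0.03 0.02 0.01] rows 17.3
```

```bash
python3 -m handwheel '[[0.085,-0.152,-0.292,0,0,0,0],[0.085,-0.152,-0.292,0,0,0,0],[0.085,-0.152,-0.292,0,0,0,0],[0.085,-0.152,-0.292,0,0,0,0],[0.085,-0.152,-0.292,0,0,0,0],[0.085,-0.152,-0.292,0,0,0,0],[0.085,-0.152,-0.292,0,0,0,0],[0.085,-0.152,-0.292,0,0,0,0]]'; python3 tgt.py .446 -.344 .2 71.2
```

```text
time: 1.93
tool_pos: [0.4697, 0.0495, 0.2317]
eef_rot: [0.514, 3.098, 0.0]
contact_force: [1.2, -0.4, -0.5]
grip_width: 0.0849
finger_force: 0.0
shift m [-0.1046 -0.3801  0.0317] turn deg [ 0.01  0.05 -0.04] rows 9.5
```

```bash
python3 -m handwheel '[[0.085,-0.105,-0.38,0.03,0,0,0],[0.085,-0.105,-0.38,0.03,0,0,0],[0.085,-0.105,-0.38,0.03,0,0,0],[0.085,-0.105,-0.38,0.03,0,0,0],[0.085,-0.105,-0.38,0.03,0,0,0],[0.085,-0.105,-0.38,0.03,0,0,0],[0.085,-0.105,-0.38,0.03,0,0,0],[0.085,-0.105,-0.38,0.03,0,0,0]]'; python3 - <<'E'
from h import *
s=bot.snapshot("wrist");save(s,"w1.png");P=cloud(s)
for r in bot.silhouettes("wrist","wood_lid")[:1]:
    q=P[r["mask"]&(s["depth"]>0)];g=q[(q[:,2]>.036)&(q[:,2]<.05)];l=q[(q[:,2]<.012)]
    for k in (q[q[:,2]<.05],g):
        cx,sz,an=cv2.minAreaRect(k[:,:2].astype(np.float32)*1000);print(r["score"],len(k),np.round(cx,1),np.round(sz,1),round(an,1))
    print(np.percentile(g[:,2],[5,50,95]),np.median(l[:,2]))
E
python3 tgt.py .446 -.344 .012 71.2
```

```text
time: 2.6
tool_pos: [0.4499, -0.282, 0.2062]
eef_rot: [0.513, 3.099, -0.0]
contact_force: [0.8, -0.3, -0.0]
grip_width: 0.0849
finger_force: 0.0
0.87 10321 [ 451.3 -333.4] [174.5 103.9] 70.6
0.87 629 [ 444.4 -345.9] [14.3 62.4] 70.6
[0.03729223 0.04005289 0.04152002] 0.004702434107818065
shift m [-0.016  -0.054   0.1941] turn deg [-0.17  0.09 -0.53] rows 4.8
```

```bash
python3 -m handwheel '[[0.085,-0.016,-0.0545,0,0,0,0],[0.085,-0.016,-0.0545,0.04,0,0,0],[0.085,-0.016,-0.0545,0.08,0,0,0],[0.085,-0.016,-0.0545,0.115,0,0,0],[0.085,-0.016,-0.0545,0.15,0,0,0],[0.085,-0.016,-0.0545,0.175,0,0,0],[0.085,-0.016,-0.0545,0.193,0,0,0],[0.085,-0.016,-0.0545,0.193,0,0,0]]'; python3 -m handwheel '[[0.0,0,0,0,0,0,0],[0.0,0,0,0,0,0,0],[0.0,0,0,0,0,0,0],[0.0,0,0,0,0,0,0],[0.0,0,0,0,0,0,0],[0.0,0,0,0,0,0,0],[0.0,0,0,0,0,0,0],[0.0,0,0,0,0,0,0]]' 60
```

```text
time: 3.37
tool_pos: [0.4467, -0.3351, 0.0098]
eef_rot: [-0.512, -3.095, -0.003]
contact_force: [-0.4, 0.5, 0.6]
grip_width: 0.0854
finger_force: 0.0
time: 4.03
tool_pos: [0.4483, -0.3371, 0.0142]
eef_rot: [0.513, 3.098, -0.001]
contact_force: [-0.6, 0.4, 9.6]
grip_width: 0.0131
finger_force: 59.9
```

```bash
python3 -m handwheel '[[0.0,0,0,-0.01,0,0,0],[0.0,0,0,-0.04,0,0,0],[0.0,0,0,-0.08,0,0,0],[0.0,0,0,-0.12,0,0,0],[0.0,0,0,-0.16,0,0,0],[0.0,0,0,-0.16,0,0,0],[0.0,0,0,-0.16,0,0,0],[0.0,0,0,-0.16,0,0,0]]' 90; cat > lid.py <<'E'
# lid pose in tool frame from side+wrist clouds
from h import *
for c in ["wrist","side","top"]:
    s=bot.snapshot(c);st=bot.get_state();save(s,c+"_%d.png"%(st["time"]*100));P=cloud(s)
    for r in bot.silhouettes(c,"wood_lid")[:1]:
        q=P[r["mask"]&(s["depth"]>0)];t=R.from_rotvec(st["eef_rot"]).inv().apply(q-st["tool_pos"])
        f=t[np.abs(t[:,2]-np.median(t[:,2]))<.03]
        A=np.c_[f[:,:2],np.ones(len(f))]
        w=np.ones(len(f),bool)
        for _ in range(6):
            k=np.linalg.lstsq(A[w],f[w,2],rcond=None)[0]; w=np.abs(A@k-f[:,2])<.003
        cx,sz,an=cv2.minAreaRect(f[w][:,:2].astype(np.float32)*1000)
        print(c,round(r["score"],2),r["position"],w.sum(),len(q),"plane(tool) z at tcp %.4f slopes"%k[2],np.degrees(k[:2]).round(1),"rect ctr",np.round(cx,1),np.round(sz,1),round(an,1))
E
python3 lid.py
```

```text
time: 4.7
tool_pos: [0.4475, -0.3361, 0.1733]
eef_rot: [0.513, 3.099, 0.0]
contact_force: [0.3, -0.2, -1.7]
grip_width: 0.0125
finger_force: 88.3
wrist 0.78 [351.2, 218.5] 31476 35103 plane(tool) z at tcp 0.0086 slopes [ 0.  -0.1] rect ctr [ 0.2 14.2] [ 99.5 170.6] 0.1
side 0.64 [409.1, 194.9] 2832 3629 plane(tool) z at tcp 0.0092 slopes [ 0.  -0.1] rect ctr [ 1.7 12.2] [173.  100.2] 89.9
top 0.62 [420.3, 199.9] 1395 1774 plane(tool) z at tcp 0.0075 slopes [-0.2 -0.3] rect ctr [ 1.1 36. ] [ 99.  129.4] 0.7
```

```bash
cat > kp.py <<'E'
# usage: kp.py tongue_x_mm tongue_z_mm tilt [y_mm]
import sys;from tgt import *
K=np.array([.4407,.143,0]);YAW=98.7
a=[float(v) for v in sys.argv[1:]]+[0]
Rk=R.from_euler("Z",YAW,degrees=True).as_matrix();L=lidR(YAW,a[2])
tong=K+Rk@np.array([a[0],a[3],a[1]])/1000
p=tong+L@np.array([-.085-.0145,0,.0145])
print("TCP",p.round(4));rel(p,toolR(L))
E
python3 kp.py 35 110 0; python3 kp.py 35 110 12
```

```text
TCP [0.4505 0.0792 0.1245]
shift m [0.1308 0.3943 0.0478] turn deg [  0.05  -0.11 -27.5 ] rows 10.0
TCP [0.4497 0.0844 0.1449]
shift m [0.1333 0.3989 0.0274] turn deg [ 11.82  -2.99 -27.38] rows 10.1
```

```bash
python3 -m handwheel '[[0.0,0.13,0.394,0,0,0,-27.5],[0.0,0.13,0.394,0,0,0,-27.5],[0.0,0.13,0.394,0,0,0,-27.5],[0.0,0.13,0.394,0,0,0,-27.5],[0.0,0.13,0.394,0,0,0,-27.5],[0.0,0.13,0.394,0,0,0,-27.5],[0.0,0.13,0.394,0,0,0,-27.5],[0.0,0.13,0.394,0,0,0,-27.5]]';  python3 -m handwheel '[[0.0,0,0,0,0,0,0],[0.0,0,0,0,0,0,0]]'; python3 kp.py 35 110 12
```

```text
time: 5.67
tool_pos: [0.4504, -0.0015, 0.1726]
eef_rot: [0.238, -3.132, -0.0]
contact_force: [1.9, 0.1, -1.0]
grip_width: 0.0126
finger_force: 88.2
time: 5.83
tool_pos: [0.4509, -0.0004, 0.1726]
eef_rot: [0.248, -3.131, -0.001]
contact_force: [0.4, 0.0, -1.3]
grip_width: 0.0126
finger_force: 88.3
TCP [0.4497 0.0844 0.1449]
shift m [-0.0121  0.0839  0.0278] turn deg [12.03  0.    0.37] rows 2.1
```

```bash
python3 -m handwheel '[[0.0,-0.004,0.028,0,4,0,0.2],[0.0,-0.008,0.056,0.01,8,0,0.4],[0.0,-0.012,0.084,0.02,12,0,0.4],[0.0,-0.012,0.084,0.028,12,0,0.4],[0.0,-0.012,0.084,0.028,12,0,0.4],[0.0,-0.012,0.084,0.028,12,0,0.4]]'; python3 - <<'E'
from h import *
s=bot.snapshot("side");save(s,"s2.png");P=cloud(s)
K=np.array([.4407,.143,0]);Rk=R.from_euler("Z",98.7,degrees=True)
for c in ["top","wrist"]:
    s=bot.snapshot(c);P=cloud(s);save(s,c+"2.png")
    for r in bot.silhouettes(c,"keeper")[:1]:
        q=Rk.inv().apply(P[r["mask"]&(s["depth"]>0)]-K)*1000
        g=q[(q[:,2]>81)&(q[:,2]<92)&(q[:,0]>40)]  # lip
        cx,sz,an=cv2.minAreaRect(g[:,:2].astype(np.float32));print(c,r["score"],len(g),"lip in keeper frame (expect 80,0; 38x136)",np.round(cx,1),np.round(sz,1),round(an,1),np.median(g[:,2]))
E
python3 lid.py; python3 kp.py 48 68 12
```

```text
time: 6.33
tool_pos: [0.4497, 0.0826, 0.144]
eef_rot: [-0.232, 3.102, -0.328]
contact_force: [-0.8, -0.7, -0.9]
grip_width: 0.0128
finger_force: 88.4
top 0.64 134 lip in keeper frame (expect 80,0; 38x136) [71.4 43.7] [49.4 24.1] 84.3 85.83543720502806
wrist 0.92 12574 lip in keeper frame (expect 80,0; 38x136) [78.3  1.2] [ 38.9 135.9] 0.1 83.73296551571235
wrist 0.67 [351.1, 217.6] 31705 35309 plane(tool) z at tcp 0.0096 slopes [-0.  -0.1] rect ctr [ 0.6 14.7] [100.4 170.2] 0.0
side 0.65 [297.3, 121.3] 556 973 plane(tool) z at tcp 0.0103 slopes [ 0.7 -0.3] rect ctr [ 3.6 12.3] [171.8  99.7] 89.6
top 0.85 [266.1, 203.6] 1385 1854 plane(tool) z at tcp 0.0070 slopes [-0.  -0.2] rect ctr [-0.5 15.1] [ 99.6 170.6] 0.0
TCP [0.4477 0.0972 0.1029]
shift m [0.0002 0.0247 0.038 ] turn deg [ 0.01 -0.03 -0.46] rows 1.1
```

View pics/s2.png

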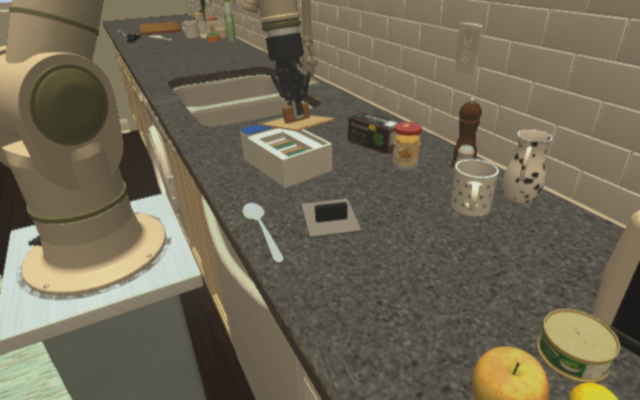

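View pics/wrist2.png

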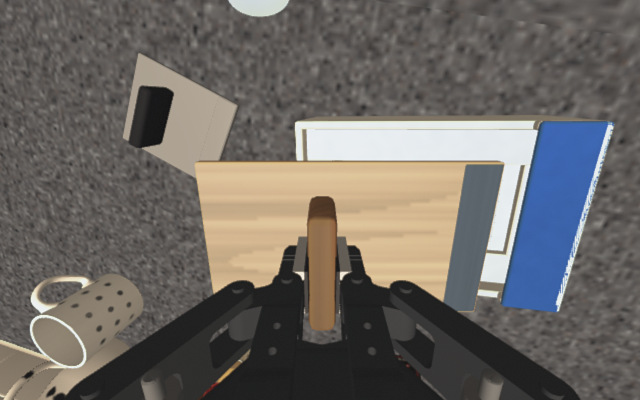

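The side view shows the tilted lid above the keeper at (297,121). In the wrist view the steel band at (480,240) points at the blue lip at (560,215), and the two line up sideways to about 1 mm. Next step is to lower it.

```bash
python3 -m handwheel '[[0.0,0,0.012,0.014,0,0,-0.3],[0.0,0,0.025,0.028,0,0,-0.4],[0.0,0,0.025,0.038,0,0,-0.4],[0.0,0,0.025,0.038,0,0,-0.4],[0.0,0,0.025,0.038,0,0,-0.4]]'; python3 kp.py 66 68 12; python3 kp.py 84 67 12;python3 kp.py 84 66 6;python3 kp.py 84 63.5 0
```

```text
time: 7.3
tool_pos: [0.4474, 0.0976, 0.1025]
eef_rot: [-0.236, 3.102, -0.327]
contact_force: [-0.5, 0.0, -0.7]
grip_width: 0.0124
finger_force: 88.4
TCP [0.445  0.115  0.1029]
shift m [-0.0002  0.0171 -0.0041] turn deg [-0.05 -0.11  0.02] rows 0.4
TCP [0.4423 0.1328 0.1019]
shift m [-0.0002  0.0349 -0.0068] turn deg [-0.05 -0.11  0.02] rows 0.9
TCP [0.4427 0.1297 0.0908]
shift m [-0.0002  0.0341  0.0046] turn deg [-6.05 -0.11  0.01] rows 0.8
TCP [0.443  0.1277 0.078 ]
shift m [-0.0002  0.0348  0.0176] turn deg [-12.05  -0.12   0.  ] rows 1.7
```

Slide under the lip, hold, and check.

```bash
python3 -m handwheel '[[0.0,0,0.009,-0.002,0,0,0],[0.0,0,0.017,-0.004,0,0,0],[0.0,0,0.026,-0.0055,0,0,0],[0.0,0,0.035,-0.007,0,0,0],[0.0,0,0.035,-0.007,0,0,0],[0.0,0,0.035,-0.007,0,0,0],[0.0,0,0.035,-0.007,0,0,0]]'; python3 - <<'E'
from h import *
for c in ["wrist"]:
    s=bot.snapshot(c);save(s,c+"3.png")
E
python3 lid.py; python3 kp.py 84 66 6;python3 kp.py 84 63.5 0
```

```text
time: 7.88
tool_pos: [0.4422, 0.1332, 0.1023]
eef_rot: [-0.236, 3.1, -0.326]
contact_force: [0.2, -0.1, -1.1]
grip_width: 0.0124
finger_force: 88.4
wrist 0.75 [322.9, 217.8] 25584 29203 plane(tool) z at tcp 0.0095 slopes [-0.1 -0. ] rect ctr [7.  2.5] [ 87.5 144.8] 0.1
side 0.72 [287.1, 133.3] 492 824 plane(tool) z at tcp 0.0103 slopes [ 0.3 -0.4] rect ctr [2.7 4.9] [101.9 157.2] 0.1
top 0.79 [247.0, 204.7] 1199 1572 plane(tool) z at tcp 0.0072 slopes [-0.1  0.1] rect ctr [-0.9  1.6] [100.3 143.3] 0.2
TCP [0.4427 0.1297 0.0908]
shift m [ 0.0001 -0.0009  0.0118] turn deg [-6.01 -0.05 -0.02] rows 0.8
TCP [0.443  0.1277 0.078 ]
shift m [ 0.0001 -0.0002  0.0248] turn deg [-12.01  -0.04  -0.02] rows 1.7
```

View pics/wrist3.png

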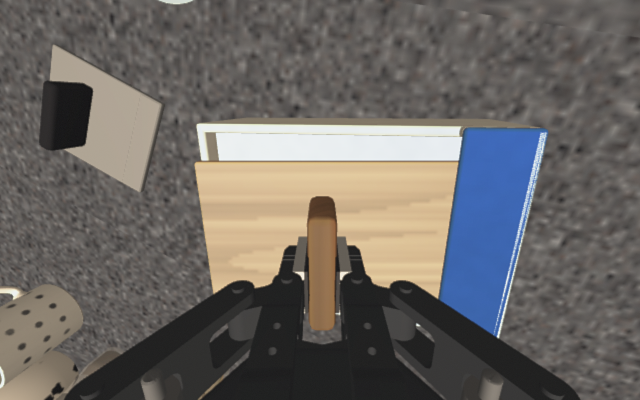

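The steel band is completely under the lip, whose edge is at column 462. About 25 mm of the lid is covered and there is no contact force, so I can swing it down.

```bash
python3 -m handwheel '[[0.0,0,-0.0005,0.004,-2,0,0],[0.0,0,-0.001,0.008,-4,0,0],[0.0,0,-0.001,0.012,-6,0,0],[0.0,0,-0.001,0.016,-8,0,0],[0.0,0,0,0.0205,-10,0,0],[0.0,0,0,0.0245,-12,0,0],[0.0,0,0,0.0245,-12,0,0],[0.0,0,0,0.0245,-12,0,0]]'; python3 lid.py;python3 kp.py 84 63 0
```

```text
time: 8.9
tool_pos: [0.4431, 0.1272, 0.0782]
eef_rot: [0.235, -3.131, 0.001]
contact_force: [0.5, -0.4, -0.7]
grip_width: 0.0128
finger_force: 88.4
wrist 0.69 [328.5, 218.8] 27385 30976 plane(tool) z at tcp 0.0096 slopes [-0.1 -0.1] rect ctr [4.4 5.4] [ 93.  153.1] 0.2
side 0.74 [283.4, 141.4] 860 1161 plane(tool) z at tcp 0.0103 slopes [ 0.1 -0. ] rect ctr [ 2.6 12.9] [101.4 171.5] 0.4
top 0.63 [255.7, 209.3] 760 982 plane(tool) z at tcp 0.0074 slopes [-0.7  0.2] rect ctr [ -1.1 -15.3] [100.3 107.3] 0.2
TCP [0.443  0.1277 0.0775]
shift m [ 0.0002 -0.0013  0.0009] turn deg [-0.02 -0.02  0.08] rows 0.0
```

```bash
python3 -m handwheel '[[0.0,0,0,0.001,0,0,0],[0.0,0,0,0.0015,0,0,0],[0.0,0,0,0.0015,0,0,0]]'; python3 -m handwheel '[[0.0,0,0,0.001,0,0,0],[0.0,0,0,0.001,0,0,0]]'
```

```text
time: 9.45
tool_pos: [0.443, 0.1285, 0.0767]
eef_rot: [0.239, -3.132, 0.0]
contact_force: [0.0, -0.6, -1.2]
grip_width: 0.0122
finger_force: 88.4
time: 9.62
tool_pos: [0.4431, 0.1284, 0.0762]
eef_rot: [0.239, -3.132, -0.0]
contact_force: [-2.1, 0.5, 10.1]
grip_width: 0.0124
finger_force: 90.0
```

Contact with the ledge (10 N). Release and retreat.

```bash
python3 -m handwheel '[[0.04,0,0,0,0,0,0],[0.04,0,0,0,0,0,0],[0.04,0,0,0,0,0,0],[0.04,0,0,-0.02,0,0,0],[0.04,0,0,-0.05,0,0,0],[0.04,0,0,-0.09,0,0,0],[0.04,0,0,-0.12,0,0,0],[0.04,0,0,-0.12,0,0,0]]'; python3 - <<'E'
from h import *
K=np.array([.4407,.143,0]);Rk=R.from_euler("Z",98.7,degrees=True)
for c in ["wrist","side"]:
    s=bot.snapshot(c);P=cloud(s);save(s,c+"4.png")
    r=bot.silhouettes(c,"wood_lid")[0];q=Rk.inv().apply(P[r["mask"]&(s["depth"]>0)]-K)*1000
    f=q[q[:,2]<76];A=np.c_[f[:,:2],np.ones(len(f))];k=np.linalg.lstsq(A,f[:,2],rcond=None)[0]
    print(c,r["score"],"x",np.percentile(f[:,0],[.5,99.5]).round(1),"y",np.percentile(f[:,1],[.5,99.5]).round(1),"z",np.median(f[:,2]).round(1),"slope deg",np.degrees(k[:2]).round(2))
    b=q[q[:,2]>90];print(" bar",b.mean(0).round(1),len(b))
    g=bot.silhouettes(c,"grey_lid")[:1]
    for r in g: q=P[r["mask"]&(s["depth"]>0)];print("grey",np.round(cv2.minAreaRect(q[:,:2].astype(np.float32)*1000)[0],1))
E
```

```text
time: 10.28
tool_pos: [0.4453, 0.129, 0.2006]
eef_rot: [-0.237, 3.126, 0.003]
contact_force: [0.5, 0.9, -0.1]
grip_width: 0.04
finger_force: 0.0
wrist 0.95 x [-84.6  63. ] y [-48.8  50.1] z 66.7 slope deg [ 0.04 -0.  ]
 bar [-15.4   3.1 101.9] 1022
grey [ 420.1 -121.3]
side 0.86 x [-81.6  91.2] y [-55.8  52.9] z 66.1 slope deg [-0.33 -0.15]
 bar [-20.8   6.   97. ] 161
grey [ 416.1 -122.7]
```

View pics/wrist4.png

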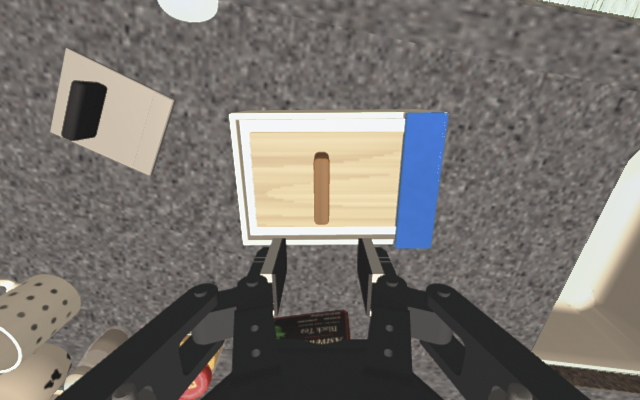

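The lid lies flat and centred in the recess, board at (325,180), with its end under the lip. The grey lid hasn't moved and the gripper is clear.

```bash
python3 -c "
from station import bot
print(bot.hand_in())"
```

```text
the job is handed in; nothing more can be done
None
```

The wooden lid lies flat on the keeper's ledge with its steel end about 24 mm under the blue lip, the gripper is clear, the grey lid hasn't moved, and the job is handed in (no verdict was returned).

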